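Draw back and lock the tablet dispenser's sprung plunger

ROBOT

A 7-joint arm with a two-finger parallel gripper is mounted at the origin on the work surface. World frame = base frame: x ahead of the robot, y to its left, z up, the work surface at z = 0. Lengths are in m, angles in degrees, forces in N, time in s.
With the tool pointing down it reaches from about 0.425 to 0.875 m from the base axis. Payload 4.7 kg.
Tool frame: the origin (TCP) lies at the very end of the fingers, on their centre line; the grasp point (between the pads) lies behind it (env.pinch_z is the z of the grasp point in the tool frame, in m); z points along the fingers, y is the direction in which the jaws open and shut (so a half turn about z gives the same grasp; the last joint's range is limited). The gripper opens to 87 mm and grips with 3 to 60 N. Pads are 19 mm wide; open, the fingers measure 117 mm over their backs; the gripper's body (75 mm by 190 mm) begins 51 mm behind the grasp point.
Start: joints at [-70.411, 18.392, -4.016, 83.108, 1.295, 78.541, -3.26], TCP at [0.209, 0.615, 0.223] pointing down, gripper open.
Joint ranges: [-163.93, 163.93], [-17.29, 119.83], [-79.2, 71.16], [3.27, 140.29], [-89.18, 269.18], [5.43, 117.66], [-154.24, 154.24]. Speed limits (degrees/s): [147.25, 147.25, 180, 180, 180, 180, 180].

INTERFACE

Orientations are given as [roll, pitch, yaw] about the fixed x, y, z axes, in that order (R = Rz(yaw) Ry(pitch) Rx(roll)).
In Python, from cell import readout, read_camera, env gives the robot as it stands. The module is installed in compiled form; this text tells all that it offers.
- The arm moves only by the tool servo_tool, never from a script. Its argument "plan" is a list that holds one entry, the list of rows, each a list of 5 numbers: the finger opening in m, from 0 to 0.087, then the shift along the tool's x, y, z in m, then the turn about the tool's z in rad. In form: [[[jaw, x, y, z, yaw], ...]]. A call has 1 to 12 rows; each row is the pose to reach, as a shift and turn from the pose measured when the call began, along the tool's axes at that moment; what a row does not reach only later rows make up. A row lasts 1/12 s, in which the tool goes at most 41.7 mm and 7.16 degrees, less where a joint would pass 70% of its speed; a pose out of reach is approached as far as the arm can. A call with a gripper value outside its range is refused whole. The fingers move at their own pace and stop on an object; "force" is the grip in N (left out, the last holds). Time passes only in rows, so rows that repeat a pose let the fingers close. It gives the time, the measured TCP pose, the force and the opening at its end, in the units of the state.
- readout.get_obs(): the state, without advancing time (a new reading comes with each control period).
- read_camera(name): name is "side" or "top" or "wrist"; returns a dict with "image" (480x640x3 uint8, red, green, blue), "range_z" (480x640 float32, m along the optical axis (not along the pixel's ray), 0 where there is no reading), "mtx" (3x3 intrinsics, pixels), "camera_from_world" (4x4, takes a point from world to camera coordinates). Camera axes: x right, y up, looking along -z (the intrinsics and any distortion apply to the point x, -y, -z); pixel columns grow to the right and rows downward; lengths in m; the calibration is good to about 2 mm. A picture is of the moment at which its call begins.
- env.sign_off(): hands the job in, once; it reports no verdict.
The state is a dict: "time_s": time; "qpos": joint angles; "joint_velocities": joint speeds; "effort": joint torques, N m; "tool_pos": TCP position; "tool_rot": TCP orientation; "force": force on the tool from outside, world axes, zero at the start; "wrist_torque": the same for the moment, N m; "grip_width": finger opening in m.
Only numpy, scipy, OpenCV 4.12 (cv2) and the standard library are available. Lean on these libraries where they do the work, as an engineer would, in place of code of your own. Each camera call takes 0.05 s, during which the arm holds its last target. There are 200 camera calls.

TASK

Get the tablet dispenser ready for refilling: draw its sprung plunger out by the handle until the side pin is level with the mouth of the steel clip set on the rail, then turn the handle so that the pin goes fully into the clip and let it back down behind the clip's lip, so the plunger stays drawn out when you let go. Do not shift the clip, and leave the pill organiser, the pill bottle and the tumbler where they are.

Things in the scene. Friction and masses are not known exactly. Their poses are not given: they have to be found in the camera images.
- dispenser: White tablet dispenser, fixed in place; origin under the centre of its foot (150 x 120 x 14 mm). Its plunger axis lies in its x-z plane, starts at (50, 0, 30) mm and leans 0.44 rad (25 deg) from vertical: up the axis is (-0.426, 0, 0.905) in its frame. Highest fixed part: a bridge 133 to 140 mm along the axis, up to 40 mm to the sides. The rail with the clip runs up its left (+y), upper side.
- handle_grip (a point): Grip point of the plunger's grey paddle handle, on the axis, 185 mm along it with the plunger in. Paddle 50 mm wide (this frame's x) x 12 mm thick (y: pinch across it) x 42 mm long (z, up the axis); the point is 2 mm above its middle. Below it 22 mm of bare shaft (radius 6 mm) to the bridge. Turns with the handle; y is the dispenser's y, turned about the axis by (handle joint - 0.55 rad).
- plunger (a joint): How far the plunger is drawn out along the axis, m: 0 fully in (start), 0.085 fully out. A spring pulls it in: about 6 N at 0 and 80 N/m more (11 N at 0.06).
- handle (a joint): Turn of the handle and its pin about the axis, rad, 0 to 1.15, counter-clockwise seen from above the handle. Below 0.3 the pin slides freely past the clip; with the pin level with the mouth it can be turned in; above 0.9 it is behind the lip; at 1.0 it is at the middle of the clip.
- pin (a point): Point 21 mm from the axis on the steel side pin (5 mm diameter, tip 26 mm from the axis) that stands out square from the shaft and turns and slides with the handle; 40 mm along the axis with the plunger in. Its frame has z up the axis.
- clip (a joint): Position of the clip along its rail, m, 0 to 0.036; tight, to be left where it is. With the pin seated in the clip the plunger joint reads 0.025 + this value; with the pin in the middle of the mouth it reads 0.0325 + this value.
- clip_seat (a point): Where the pin point rests when seated, 21 mm from the axis; frame's z up the axis. The steel clip is a C open towards the pin's start side: floor 18 mm wide, 2.5 mm below this point, a lip 3 mm high at its mouth edge, a 14 mm high mouth above the lip, then an 8 mm upper jaw. The pin point passes in 3 to 12 mm above this point (middle 7.5 mm), then drops onto it.
- organiser: Bystander: weekly pill organiser, 60 x 200 x 28 mm, origin under its centre.
- pill_bottle: Bystander: amber pill bottle with white cap, 48 mm diameter, 85 mm high, origin under its centre.
- tumbler: Bystander: glass tumbler, 72 mm diameter, 100 mm high, origin under its centre.
There are look-alikes about, which are no part of the job. Of the things like the dispenser, leave any that is green or orange; of the rest the larger one is meant.

How it is judged:
By the outcome, as a careful person would: the job done as asked, in the order asked, and still so for the second after the job is handed in, with the robot touching nothing.
It also fails if it takes over 38 s, if anything falls off the work surface, if the arm or the gripper's body presses on something with over 40 N, if the wrist force passes 120 N, or if a joint passes its speed limit or range.

## Working session

There is one attempt and no reset: what is moved stays moved. The work goes in short steps, Python scripts to look and compute and a tool call to move; the robot and the scene stay as the last step left them, time stands still between calls to the robot, and variables do not carry over. Pictures are saved under pics/ and viewed, about 8 in all and at most 12, crops included, and the job is handed in when it is done.

Besides the shell and the picture viewer there is one more tool, called after ">>>" by a JSON object that holds its "name" and its "arguments". servo_tool: Moves the arm, as the interface text tells. Its arguments: {"type":"object","properties":{"plan":{"type":"array"},"force":{"type":"number"}},"required":["plan"]}

```bash
mkdir -p pics; cat > h.py <<'E'
import numpy as np, cv2
from cell import readout, read_camera, env
def snap(n,f):
    d=read_camera(n); np.savez(f'{f}.npz',**d); cv2.imwrite(f'pics/{f}.png',d['image'][:,:,::-1]); return d
def cloud(d):
    K=d['mtx'];z=d['range_z'];v,u=np.mgrid[:480,:640]
    x=(u-K[0,2])/K[0,0]*z; y=(v-K[1,2])/K[1,1]*z
    p=np.stack([x,-y,-z,np.ones_like(z)],-1)@np.linalg.inv(d['camera_from_world']).T
    p=p[...,:3]; p[z==0]=np.nan; return p
E
python3 - <<'E'
from h import *
o=readout.get_obs(); print(o, env.pinch_z)
a=snap('top','top0');b=snap('side','side0')
for d in(a,b): print(np.round(np.linalg.inv(d['camera_from_world']),3),d['mtx'],[k for k in d])
E
```

```text
{'time_s': 0.0, 'qpos': array([-70.40988711,  18.44107374,  -4.01641986,  83.17479242,
         1.29468097,  78.53844565,  -3.26019821]), 'joint_velocities': array([ 0.06469064,  0.05688253, -0.08049911,  0.05472321, -0.02719576,
        0.01229266,  0.01611213]), 'effort': array([-8.50683500e-05, -4.91277266e+01, -4.03877953e-01, -3.12524557e+01,
       -6.39783195e-02,  4.38311999e-02,  1.76490903e-04]), 'tool_pos': array([0.20914463, 0.61486327, 0.22143974]), 'tool_rot': array([-1.79890914e+02,  5.00328765e-03,  1.61220220e+02]), 'force': array([-0.4351738 , -0.17470671, -0.05578911]), 'wrist_torque': array([-0.0144336 , -0.03492416, -0.01945161]), 'grip_width': 0.08684130799668571} -0.0187
[[ 0.028  0.997 -0.074  0.574]
 [-0.999  0.026 -0.026  0.042]
 [-0.024  0.075  0.997  0.908]
 [ 0.     0.     0.     1.   ]] [[454.86483661   0.         316.08234324]
 [  0.         454.86483661 232.82395222]
 [  0.           0.           1.        ]] ['image', 'range_z', 'mtx', 'camera_from_world']
[[-0.975  0.133 -0.179  0.447]
 [-0.223 -0.548  0.806  0.808]
 [ 0.01   0.826  0.564  0.661]
 [ 0.     0.     0.     1.   ]] [[448.68898446   0.         320.63926727]
 [  0.         448.68898446 236.33260106]
 [  0.           0.           1.        ]] ['image', 'range_z', 'mtx', 'camera_from_world']
```

View pics/top0.png

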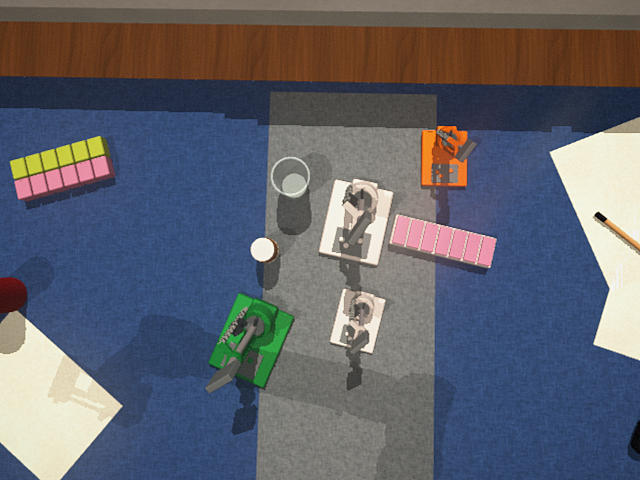

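View pics/side0.png

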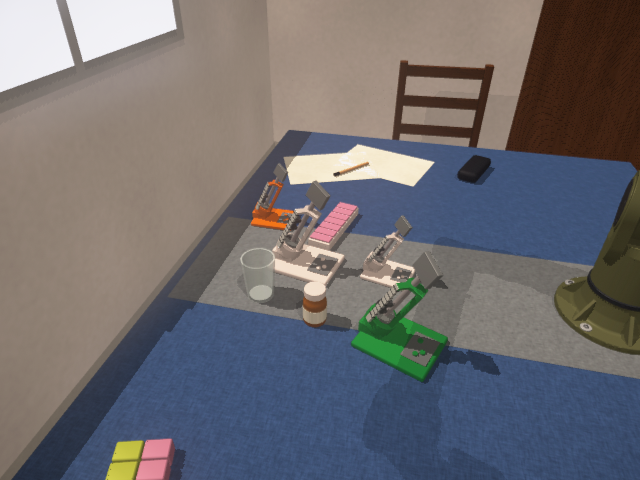

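Candidates, by top-view pixels:
- Green (250,340) and orange (445,157) are excluded by colour.
- White small (357,320) and white large (356,222) remain. The larger one, at (356,222), is meant.

Next I'll measure it and confirm it with an enlarged crop.

```bash
python3 - <<'E'
from h import *
for n,f in(('top','top0'),('side','side0')):
    d=dict(np.load(f+'.npz'));p=cloud(d);im=d['image'].astype(int)
    hsv=cv2.cvtColor(d['image'],cv2.COLOR_RGB2HSV)
    m=(hsv[...,1]<60)&(hsv[...,2]>150)&(p[...,2]>.006)&(p[...,2]<.022)&(p[...,0]>.3)&(p[...,0]<.85)&(abs(p[...,1])<.3)
    k,l,s,c=cv2.connectedComponentsWithStats(m.astype(np.uint8))
    for i in range(1,k):
        if s[i,4]<200: continue
        q=p[l==i]; r=cv2.minAreaRect((q[:,:2]*1000).astype(np.float32)); print(n,c[i],s[i,4],r,np.median(q[:,2]))
a=dict(np.load('top0.npz'))['image'];b=dict(np.load('side0.npz'))['image']
A=cv2.resize(a[170:280,310:400],(400,489),interpolation=3);B=cv2.resize(b[170:290,260:360],(400,480),interpolation=3)
cv2.imwrite('pics/crop1.png',np.hstack([A[:480],B])[:,:,::-1])
E
```

```text
top [355.31536388 224.03234501] 2597 ((664.976806640625, -12.783584594726562), (119.4140853881836, 150.55245971679688), 78.677978515625) 0.013501303075249327
top [341.975    316.659375] 640 ((476.77423095703125, 2.847625732421875), (40.75598907470703, 107.93550872802734), 78.34133911132812) 0.010054391311648814
top [373.78086957 323.12      ] 575 ((465.0649719238281, -47.24775314331055), (29.92079734802246, 107.34346008300781), 76.92681121826172) 0.010267341086290793
side [307.81582953 262.80974125] 1314 ((658.1124267578125, -18.369773864746094), (139.1614990234375, 146.40283203125), 76.48643493652344) 0.014495479564904268
side [385.66204506 273.3882149 ] 577 ((467.5047912597656, -15.796485900878906), (122.67323303222656, 77.57829284667969), 47.619693756103516) 0.010940372554915756
```

View pics/crop1.png

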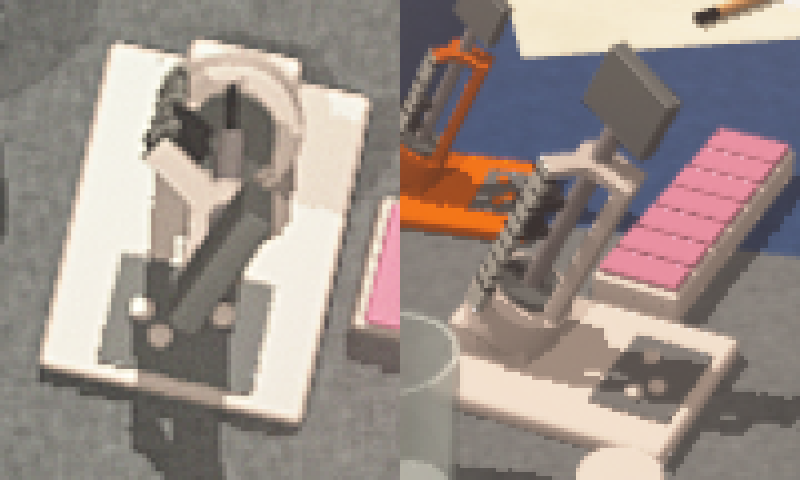

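The crop confirms it: white frame, grey paddle with its top at crop (225,265) left and (630,100) right. The dark clip is on the left rail at about (190,130) left and (540,195) right. Next I'll check the handle pose and get a first clip estimate.

```bash
cat >> h.py <<'E'
Y=np.deg2rad(-11.3);O=np.array([.665,-.0128,0])
Rd=np.array([[np.cos(Y),-np.sin(Y),0],[np.sin(Y),np.cos(Y),0],[0,0,1]])
ax=np.array([-np.sin(.44),0,np.cos(.44)]);ex=np.array([np.cos(.44),0,np.sin(.44)]);ey=np.array([0,1.,0])
def cyl(p):  # mm: along ex, along y, along axis
    q=((p-O)@Rd-np.array([.05,0,.03]))*1000
    return np.stack([q@ex,q@ey,q@ax],-1)
def wpt(a,b,s): # mm -> world
    return O+Rd@(np.array([.05,0,.03])+(a*ex+b*ey+s*ax)/1000)
def pix(d,w):
    c=d['camera_from_world']@np.append(w,1);c=c[:3]*[1,-1,-1];u=d['mtx']@c;return u[:2]/u[2]
E
python3 - <<'E'
from h import *
for f in('top0','side0'):
    d=dict(np.load(f+'.npz'));c=cyl(cloud(d));im=d['image'].astype(int)
    g=(im.max(-1)-im.min(-1)<25)&(im.max(-1)<150)
    m=(np.abs(c[...,0])<35)&(np.abs(c[...,1])<35)&(c[...,2]>160)&(c[...,2]<215)
    q=c[m]; print(f,len(q),'min',q.min(0).round(1),'max',q.max(0).round(1),'med',np.median(q,0).round(1))
    th=np.linspace(-1.2,1.2,241)
    # paddle width dir u=(cos,sin), extents
    w=[np.percentile(q[:,:2]@[-np.sin(t),np.cos(t)],97)-np.percentile(q[:,:2]@[-np.sin(t),np.cos(t)],3) for t in th]
    i=np.argmin(w);t=th[i];e=q[:,:2]@[-np.sin(t),np.cos(t)];e2=q[:,:2]@[np.cos(t),np.sin(t)]
    print('theta',t,w[i],'y range',np.percentile(e,[3,97]).round(1),'x range',np.percentile(e2,[2,98]).round(1))
    az=np.arctan2(c[...,1],-c[...,0])
    r=np.hypot(c[...,0],c[...,1])
    m=(r<34)&(r>12)&(c[...,2]>40)&(c[...,2]<128)&(c[...,1]>0)
    ss=np.arange(40,130,5)
    for s in ss:
        k=m&(c[...,2]>=s)&(c[...,2]<s+5)&g
        if k.sum()>3:
            A=np.degrees(np.arctan2(c[...,1],c[...,0]))[k]
            print(s,k.sum(),'r',np.percentile(r[k],[10,50,90]).round(1),'az',np.percentile(A,[10,50,90]).round())
E
```

```text
top0 403 min [-24.2 -13.6 162.7] max [ 24.9  13.4 206.2] med [  4.7   0.4 202.2]
theta -0.35 11.35628107920039 y range [-5.5  5.9] x range [-23.   24.8]
40 14 r [13.2 19.3 21.4] az [ 6. 11. 17.]
85 4 r [21.8 24.4 27.6] az [34. 37. 38.]
90 11 r [19.8 23.5 30.2] az [35. 40. 42.]
95 5 r [20.3 26.9 30.7] az [33. 40. 42.]
105 5 r [23.9 32.2 33.3] az [36. 41. 45.]
110 15 r [19.7 26.5 32.2] az [33. 41. 48.]
115 28 r [19.5 24.7 29.6] az [38. 43. 51.]
side0 423 min [-26.  -10.1 160.9] max [ 23.7  15.6 208. ] med [ -2.3   5.4 188.8]
theta -0.31999999999999995 11.091435248933266 y range [-3.4  7.7] x range [-26.4  21.5]
40 4 r [13.  14.5 23.5] az [  8.  22. 132.]
85 8 r [19.6 23.3 31.7] az [ 72.  82. 159.]
90 12 r [19.8 24.9 31.9] az [72. 78. 86.]
95 5 r [20.1 27.5 29.8] az [ 76.  78. 121.]
100 5 r [27.4 29.9 33.4] az [ 75.  76. 173.]
105 4 r [20.8 29.4 31.6] az [70. 75. 84.]
110 10 r [20.6 26.2 31.1] az [74. 79. 94.]
115 26 r [18.6 23.3 31.6] az [ 61.  73. 116.]
```

The handle fits within about 1 mm, with turn ≈ 0.21 rad. The clip needs a closer look, so I'm moving towards it now.

>>> {"name": "servo_tool", "arguments": {"plan": [[[0.087, 0, 0, -0.035, 0], [0.087, 0, 0, -0.07, 0], [0.087, 0, 0, -0.105, 0], [0.087, -0.02, -0.015, -0.13, 0], [0.087, -0.05, -0.037, -0.14, 0], [0.087, -0.08, -0.059, -0.14, 0], [0.087, -0.11, -0.081, -0.14, 0], [0.087, -0.14, -0.103, -0.14, 0], [0.087, -0.17, -0.125, -0.14, 0], [0.087, -0.2, -0.147, -0.14, 0], [0.087, -0.23, -0.17, -0.14, 0], [0.087, -0.26, -0.19, -0.14, 0]]], "force": 40}}

```text
time_s: 1.1
tool_pos: [0.3949, 0.3493, 0.3618]
tool_rot: [-179.9, -0.0, 161.2]
force: [1.0, -0.1, 0.2]
grip_width: 0.0867
```

```bash
python3 - <<'E'
from h import *
o=readout.get_obs();print(o['time_s'],o['tool_pos'],o['tool_rot'],o['qpos'].round(1))
d=read_camera('wrist');M=np.linalg.inv(d['camera_from_world']);print(M.round(3),d['mtx'])
from scipy.spatial.transform import Rotation as R
T=R.from_euler('xyz',o['tool_rot'],degrees=True).as_matrix()
print('cam in tool',T.T@(M[:3,3]-o['tool_pos']),(T.T@M[:3,:3]).round(3))
E
```

```text
1.1 [0.39485759 0.34933328 0.36175534] [-1.79877889e+02 -7.72179137e-03  1.61199466e+02] [-52.1   1.5   7.9  87.   -0.2  91.6  27. ]
[[ 0.322 -0.914 -0.248  0.327]
 [ 0.947  0.31   0.086  0.373]
 [-0.001 -0.262  0.965  0.524]
 [ 0.     0.     0.     1.   ]] [[425.95307809   0.         321.1902431 ]
 [  0.         425.95307809 238.68731829]
 [  0.           0.           1.        ]]
cam in tool [ 0.07178403 -0.00027595 -0.16261006] [[ 0.     0.965  0.262]
 [ 1.    -0.    -0.001]
 [-0.001  0.262 -0.965]]
```

>>> {"name": "servo_tool", "arguments": {"plan": [[[0.087, -0.035, -0.01, 0, 0.117], [0.087, -0.07, -0.02, 0, 0.235], [0.087, -0.104, -0.03, 0, 0.352], [0.087, -0.139, -0.04, 0, 0.47], [0.087, -0.173, -0.05, 0.01, 0.587], [0.087, -0.208, -0.06, 0.02, 0.705], [0.087, -0.243, -0.07, 0.035, 0.822], [0.087, -0.277, -0.08, 0.05, 0.94], [0.087, -0.312, -0.09, 0.065, 1.057], [0.087, -0.347, -0.1, 0.08, 1.175], [0.087, -0.381, -0.11, 0.095, 1.29], [0.087, -0.416, -0.121, 0.11, 1.41]]]}}

```text
time_s: 2.15
tool_pos: [0.7543, 0.0881, 0.2532]
tool_rot: [179.8, 0.3, 79.5]
force: [-0.3, 0.5, 0.1]
grip_width: 0.0869
```

>>> {"name": "servo_tool", "arguments": {"plan": [[[0.087, 0, 0, 0, 0], [0.087, 0, 0, 0, 0], [0.087, 0, 0, 0, 0]]]}}

```text
time_s: 2.4
tool_pos: [0.7539, 0.0887, 0.2522]
tool_rot: [179.9, 0.3, 79.5]
force: [-0.1, 0.9, 0.6]
grip_width: 0.087
```

```bash
python3 - <<'E'
from h import *
d=snap('wrist','w1');o=readout.get_obs();print(o['time_s'],o['tool_pos'],o['tool_rot'],o['qpos'].round(1))
u=pix(d,wpt(12,17,100)).astype(int);print(u, [(s,pix(d,wpt(12,17,s)).round(0)) for s in (70,80,90,100,110,120)])
x=max(0,u[0]-75);y=max(0,u[1]-60)
cv2.imwrite('pics/w1c.png',cv2.resize(d['image'][y:y+120,x:x+150],None,fx=5,fy=5,interpolation=3)[:,:,::-1]);print(x,y)
E
```

```text
2.45 [0.75396352 0.08970309 0.25367976] [179.83444978   0.2200667   79.59362115] [-25.9  33.7  29.3  62.  -15.5  87.7 -10.7]
[254 354] [(70, array([275., 338.])), (80, array([269., 343.])), (90, array([262., 349.])), (100, array([255., 355.])), (110, array([247., 361.])), (120, array([239., 368.]))]
179 294
```

View pics/w1c.png

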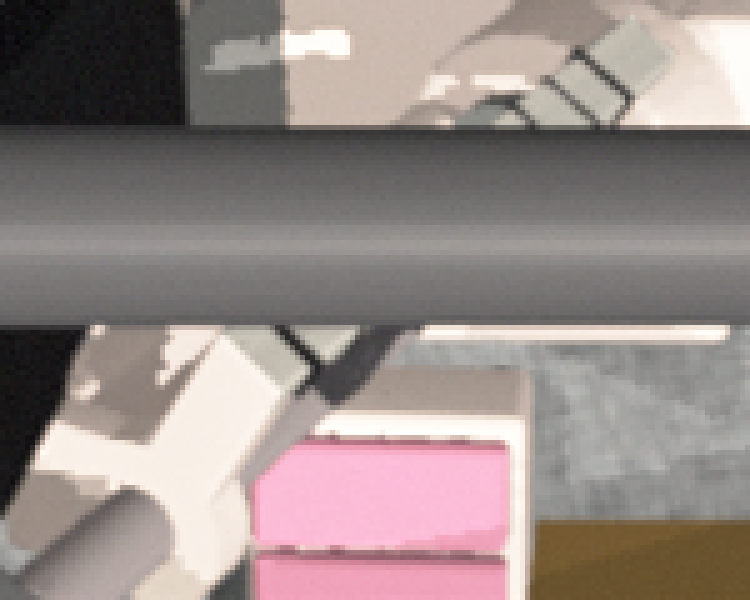

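The gripper bar hides the clip: it covers rows 320–359 of the frame, and the clip is expected at (254,354). I'll back off along tool x so the clip drops below the bar.

>>> {"name": "servo_tool", "arguments": {"plan": [[[0.087, 0.03, 0, 0, 0], [0.087, 0.062, 0, 0, 0], [0.087, 0.062, 0, 0, 0], [0.087, 0.062, 0, 0, 0]]]}}

```text
time_s: 2.78
tool_pos: [0.7642, 0.1569, 0.255]
tool_rot: [179.8, 0.0, 80.1]
force: [0.2, 0.6, 0.1]
grip_width: 0.0869
```

```bash
python3 - <<'E'
from h import *
d=snap('wrist','w2');o=readout.get_obs();print(o['time_s'],o['tool_pos'],o['tool_rot'])
u=pix(d,wpt(12,17,100)).astype(int);print(u, [(s,pix(d,wpt(12,17,s)).round(0)) for s in (70,80,90,100,110,120)])
x=max(0,u[0]-75);y=min(360,u[1]-60)
cv2.imwrite('pics/w2c.png',cv2.resize(d['image'][y:y+120,x:x+150],None,fx=5,fy=5,interpolation=3)[:,:,::-1]);print(x,y)
E
```

```text
2.8333 [0.76447192 0.15390129 0.25509295] [1.79758069e+02 1.10719586e-01 7.98745175e+01]
[259 429] [(70, array([278., 409.])), (80, array([272., 415.])), (90, array([266., 422.])), (100, array([259., 430.])), (110, array([252., 438.])), (120, array([245., 446.]))]
184 360
```

View pics/w2c.png

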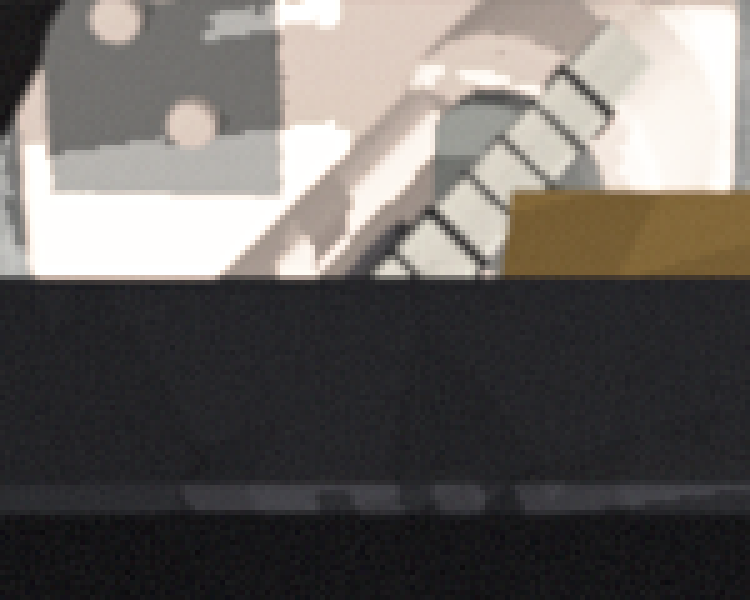

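The gripper body now hides it below row 415. The region above the bar (rows under 320) is clear, so I'll move there.

>>> {"name": "servo_tool", "arguments": {"plan": [[[0.087, -0.03, 0.012, 0, 0], [0.087, -0.06, 0.025, 0, 0], [0.087, -0.09, 0.037, 0, 0], [0.087, -0.122, 0.05, 0, 0], [0.087, -0.122, 0.05, 0, 0], [0.087, -0.122, 0.05, 0, 0]]]}}

```text
time_s: 3.33
tool_pos: [0.7919, 0.0194, 0.2571]
tool_rot: [179.7, 0.2, 79.5]
force: [0.4, 1.6, -0.1]
grip_width: 0.0871
```

```bash
python3 - <<'E'
from h import *
d=snap('wrist','w3');o=readout.get_obs();print(o['time_s'],o['tool_pos'],o['tool_rot'],o['qpos'].round(1))
u=pix(d,wpt(12,17,100)).astype(int);print(u, [(s,pix(d,wpt(12,17,s)).round(0)) for s in (70,80,90,100,110,120)])
x=max(0,u[0]-75);y=min(360,u[1]-60)
cv2.imwrite('pics/w3c.png',cv2.resize(d['image'][y:y+120,x:x+150],None,fx=5,fy=5,interpolation=3)[:,:,::-1]);print(x,y)
E
```

```text
3.3833 [0.79194763 0.02286075 0.25691966] [1.79683417e+02 8.78973396e-02 7.97141572e+01] [-18.6  38.3  29.3  54.7 -17.5  90.3  -5.4]
[183 277] [(70, array([210., 266.])), (80, array([201., 269.])), (90, array([193., 273.])), (100, array([183., 277.])), (110, array([173., 282.])), (120, array([163., 286.]))]
108 217
```

View pics/w3c.png

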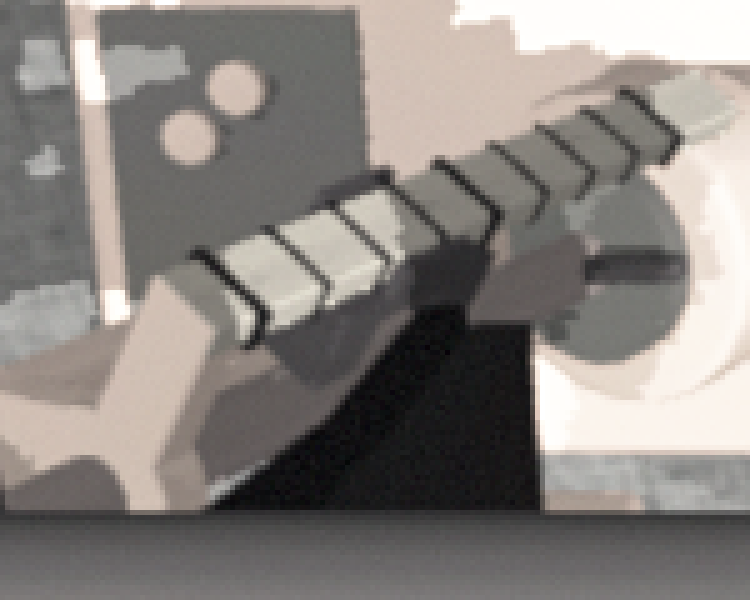

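```bash
python3 - <<'E'
from h import *
d=dict(np.load('w3.npz'));c=cyl(cloud(d))
for X,Yc in [(350,187),(375,180),(325,195),(480,250),(450,250),(420,260),(450,290),(420,290),(400,280),(380,290),(390,310),(350,310),(300,340),(280,345),(350,340),(320,370),(300,370),(330,350),(260,400),(220,440),(530,275),(500,300),(560,260),(635,265),(480,400),(430,340),(430,400),(350,240),(465,190),(650,125),(230,300)]:
    u,v=108+X//5,217+Yc//5; q=c[v,u]; print((X,Yc),q.round(1),'r%.1f az%.0f'%(np.hypot(q[0],q[1]),np.degrees(np.arctan2(q[1],q[0]))),d['image'][v,u])
im=d['image'][217:337,108:258];cc=c[217:337,108:258]
r=np.hypot(cc[...,0],cc[...,1]);s=cc[...,2]
out=np.zeros(im.shape,np.uint8)
m=(r<40)&(r>9)&(s>50)&(s<130)
hs=np.stack([np.clip((s-50)*2.2,0,179),np.full_like(s,255),np.where(m,255,0)],-1);hs=np.nan_to_num(hs).astype(np.uint8)
cv2.imwrite('pics/w3s.png',np.hstack([cv2.resize(cv2.cvtColor(hs,cv2.COLOR_HSV2BGR),None,fx=4,fy=4,interpolation=0)]))
E
```

```text
(350, 187) [ 13.3  36.4 104.7] r38.8 az70 [75 74 75]
(375, 180) [12.8 35.6 99.1] r37.8 az70 [60 58 60]
(325, 195) [ 12.5  36.  108.8] r38.1 az71 [78 75 77]
(480, 250) [22.3 23.2 88.8] r32.2 az46 [41 41 43]
(450, 250) [ 26.8  27.5 100.2] r38.3 az46 [43 43 44]
(420, 260) [ 26.3  27.7 105.9] r38.2 az46 [49 46 49]
(450, 290) [20.7 18.3 93.9] r27.6 az42 [45 42 45]
(420, 290) [ 22.9  21.5 102.6] r31.4 az43 [44 42 44]
(400, 280) [ 25.2  25.5 109. ] r35.9 az45 [80 76 77]
(380, 290) [ 21.4  23.4 108.9] r31.7 az47 [74 69 73]
(390, 310) [ 21.6  19.9 107.4] r29.4 az43 [81 78 78]
(350, 310) [ 22.1  22.7 115.6] r31.7 az46 [71 68 69]
(300, 340) [ 14.5  17.7 117.6] r22.9 az51 [75 72 73]
(280, 345) [ 10.9  16.4 117.8] r19.7 az56 [71 71 73]
(350, 340) [ 19.7  17.2 113.5] r26.1 az41 [73 70 71]
(320, 370) [ 17.8  13.9 117.6] r22.5 az38 [71 69 70]
(300, 370) [ 13.5  12.8 117.1] r18.6 az44 [72 71 73]
(330, 350) [ 20.2  17.4 117.9] r26.6 az41 [83 82 82]
(260, 400) [  2.6   5.2 114.4] r5.8 az64 [99 94 92]
(220, 440) [  4.6   3.3 124.1] r5.7 az36 [97 92 90]
(530, 275) [ 3.6  5.4 55.1] r6.4 az57 [96 90 88]
(500, 300) [ 4.5  4.1 64. ] r6.1 az42 [96 90 89]
(560, 260) [ 3.4  5.4 46.8] r6.4 az58 [98 91 89]
(635, 265) [16.2  5.4 43. ] r17.1 az18 [70 69 69]
(480, 400) [125.6  65.3 209.7] r141.6 az27 [25 24 24]
(430, 340) [117.2  66.9 205.1] r134.9 az30 [12 11 11]
(430, 400) [123.   65.7 212. ] r139.4 az28 [23 24 24]
(350, 240) [ 20.1  31.6 112.5] r37.5 az58 [200 194 183]
(465, 190) [19.9 32.1 88.4] r37.7 az58 [82 81 78]
(650, 125) [21.9 31.4 45. ] r38.3 az55 [128 125 119]
(230, 300) [ 20.9  30.5 135.1] r37.0 az56 [200 197 184]
```

```bash
python3 - <<'E'
from h import *
d=dict(np.load('w3.npz'));c=cyl(cloud(d));im=d['image'].astype(int)
cc=c[217:337,108:258];I=im[217:337,108:258].max(-1)
def st(n,x0,x1,y0,y1):
    q=cc[y0//5:y1//5,x0//5:x1//5].reshape(-1,3);print(n,np.median(q,0).round(1),q.std(0).round(1))
st('bridge top',130,180,310,400);st('clip top',285,315,350,375);st('pin',600,670,258,275);st('shaft',500,570,265,310)
# profile of brightness vs s on clip's mouth-side face (az 38..50, r 24..38)
r=np.hypot(cc[...,0],cc[...,1]);az=np.degrees(np.arctan2(cc[...,1],cc[...,0]))
for s in range(78,122,2):
    k=(abs(cc[...,2]-s-1)<1)&(r>13)&(r<40)&(az<51)&(az>10)
    if k.any(): print(s,k.sum(),'I',np.percentile(I[k],[10,50,90]),'r',np.percentile(r[k],[5,50,95]).round(),'az',np.percentile(az[k],[5,50,95]).round())
w=cc[20:80,50:105]
cv2.imwrite('pics/w3z.png',cv2.resize(np.clip(im[245:300,155:220]*2.2,0,255).astype(np.uint8),None,fx=11,fy=10,interpolation=2)[:,:,::-1])
E
```

```text
bridge top [nan nan nan] [nan nan nan]
clip top [ 13.8  14.6 117.4] [4.4 2.6 3.3]
pin [15.5  5.6 42.6] [4.4 1.2 0.7]
shaft [nan nan nan] [nan nan nan]
78 5 I [115.  116.  118.8] r [34. 36. 37.] az [49. 50. 50.]
80 8 I [111.  114.  121.5] r [34. 36. 37.] az [49. 50. 51.]
82 9 I [108.8 116.  124.6] r [32. 34. 38.] az [49. 50. 51.]
84 5 I [ 77.2 106.  121.2] r [25. 37. 38.] az [40. 49. 50.]
86 27 I [39.4 67.  86.6] r [24. 32. 38.] az [40. 48. 50.]
88 26 I [ 43.  46. 102.] r [24. 32. 37.] az [39. 45. 50.]
90 23 I [ 42.   46.  118.4] r [24. 31. 36.] az [40. 43. 50.]
92 16 I [43.  44.5 80. ] r [23. 30. 37.] az [40. 44. 50.]
94 23 I [42.2 45.  90. ] r [23. 31. 37.] az [41. 44. 50.]
96 25 I [44.  46.  83.2] r [26. 36. 39.] az [42. 45. 50.]
98 23 I [43.  47.  65.6] r [29. 37. 38.] az [43. 45. 50.]
100 21 I [ 43.  45. 109.] r [31. 37. 38.] az [43. 46. 50.]
102 24 I [43.  45.5 93.2] r [30. 37. 38.] az [43. 45. 50.]
104 21 I [43. 49. 81.] r [30. 35. 38.] az [42. 45. 50.]
106 29 I [ 49.6  73.  167. ] r [30. 35. 38.] az [43. 45. 51.]
108 49 I [ 73.   86.  128.4] r [22. 34. 38.] az [38. 46. 50.]
110 43 I [ 73.   77.  155.2] r [20. 31. 38.] az [35. 44. 50.]
112 45 I [ 69.   73.  206.6] r [21. 31. 37.] az [35. 43. 50.]
114 43 I [ 70.2  74.  209.6] r [21. 32. 37.] az [36. 45. 50.]
116 108 I [71.7 75.  84. ] r [19. 26. 34.] az [37. 45. 50.]
118 36 I [ 72.5  77.  210.5] r [20. 30. 37.] az [38. 48. 50.]
120 12 I [ 68.8 121.5 156.6] r [32. 35. 38.] az [49. 50. 50.]
```

View pics/w3z.png

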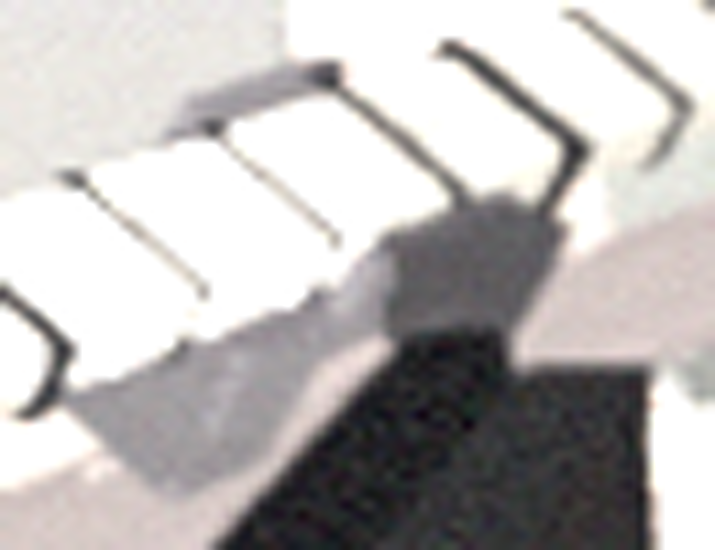

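The clip shows as follows:
- Dark piece at crop (480,260): lip and floor, lip top at s≈95.5 mm.
- Jaw at (220,400): top at s≈117.5 mm.

So the seat is at s≈94.7 and the clip joint ≈ 0.0295. That puts mid-mouth at plunger ≈ 0.062 and seated at ≈ 0.0545. Now I'll go above the handle.

>>> {"name": "servo_tool", "arguments": {"plan": [[[0.087, 0, 0, -0.02, -0.096], [0.087, 0, -0.01, -0.04, -0.192], [0.087, -0.006, -0.025, -0.05, -0.288], [0.087, -0.012, -0.04, -0.05, -0.384], [0.087, -0.018, -0.055, -0.05, -0.48], [0.087, -0.025, -0.07, -0.05, -0.576], [0.087, -0.032, -0.085, -0.05, -0.672], [0.087, -0.039, -0.1, -0.05, -0.768], [0.087, -0.045, -0.115, -0.05, -0.864], [0.087, -0.051, -0.13, -0.05, -0.96], [0.087, -0.057, -0.147, -0.05, -1.056], [0.087, -0.057, -0.147, -0.05, -1.152]]]}}

```text
time_s: 4.38
tool_pos: [0.6342, -0.0061, 0.3081]
tool_rot: [179.9, 0.3, 146.1]
force: [0.9, -0.4, 0.1]
grip_width: 0.0868
```

>>> {"name": "servo_tool", "arguments": {"plan": [[[0.087, 0, 0, 0, 0], [0.087, 0, 0, 0, 0], [0.087, 0, 0, 0, 0]]]}}

```text
time_s: 4.63
tool_pos: [0.6343, -0.0048, 0.3087]
tool_rot: [179.8, 0.4, 146.1]
force: [-0.4, -0.3, 0.2]
grip_width: 0.0875
```

```bash
cat >> h.py <<'E'
from scipy.spatial.transform import Rotation as R
def goto(w,yaw):
    o=readout.get_obs();T=R.from_euler('xyz',o['tool_rot'],degrees=True).as_matrix()
    print('t',o['time_s'],o['tool_pos'].round(4),o['tool_rot'].round(1),'q',o['qpos'].round(0),'F',o['force'].round(1),'M',o['wrist_torque'].round(2),'w',round(o['grip_width'],4))
    print('shift',(T.T@(np.array(w)-o['tool_pos'])).round(4),'turn',round(-np.deg2rad(yaw-o['tool_rot'][2]),3))
G=wpt(0,.7,185)
E
python3 - <<'E'
from h import *
print(G);goto(G+[0,0,-.0187],145.7)
d=snap('top','top1');c=cyl(cloud(d));print(d['camera_from_world'][:1])
E
```

```text
[ 0.63689664 -0.00647056  0.19737906]
t 4.6333 [ 0.6343 -0.0048  0.3087] [179.8   0.4 146.1] q [-18.  15.  21.  79.  -5.  87.  58.] F [-0.4 -0.3  0.2] M [-0.09  0.01  0.03] w 0.0875
shift [-0.0023 -0.0004  0.1301] turn 0.006
[[ 0.02812746 -0.99931618 -0.02400034  0.04773547]]
```

>>> {"name": "servo_tool", "arguments": {"plan": [[[0.087, -0.002, 0, 0.03, 0], [0.087, -0.002, 0, 0.06, 0], [0.087, -0.002, 0, 0.085, 0], [0.087, -0.002, 0, 0.105, 0], [0.087, -0.002, 0, 0.12, 0], [0.087, -0.002, 0, 0.13, 0], [0.087, -0.002, 0, 0.13, 0], [0.087, -0.002, 0, 0.13, 0]]]}}

```text
time_s: 5.35
tool_pos: [0.6371, -0.0062, 0.1783]
tool_rot: [179.9, 0.3, 146.0]
force: [-0.8, -0.1, 0.8]
grip_width: 0.0866
```

```bash
python3 - <<'E'
from h import *
goto(G+[0,0,-.0187],145.7)
E
```

```text
t 5.35 [ 0.6371 -0.0062  0.1783] [179.9   0.3 146. ] q [-18.  18.  20.  90.  -6.  73.  59.] F [-0.8 -0.1  0.8] M [-0.02  0.02 -0.01] w 0.0866
shift [ 0.     -0.0004 -0.0004] turn 0.006
```

>>> {"name": "servo_tool", "arguments": {"plan": [[[0.03, 0, 0, 0, 0], [0.03, 0, 0, 0, 0], [0.03, 0, 0, 0, 0], [0.03, 0, 0, 0, 0], [0.0, 0, 0, 0, 0], [0.0, 0, 0, 0, 0], [0.0, 0, 0, 0, 0], [0.0, 0, 0, 0, 0], [0.0, 0, 0, 0, 0], [0.0, 0, 0, 0, 0]]], "force": 55}}

```text
time_s: 6.18
tool_pos: [0.6371, -0.0062, 0.1782]
tool_rot: [179.9, 0.3, 146.0]
force: [-0.1, -0.4, -0.1]
grip_width: 0.0284
```

```bash
python3 - <<'E'
from h import *
axw=Rd@ax;print(axw)
goto(G+[0,0,-.0187]+.062*axw,146)
E
```

```text
[-0.41768248  0.0834612   0.90475166]
t 6.1833 [ 0.6371 -0.0062  0.1782] [179.9   0.3 146. ] q [-18.  18.  20.  90.  -6.  73.  59.] F [-0.1 -0.4 -0.1] M [-0.06 -0.01 -0.02] w 0.0284
shift [ 0.024  -0.0104 -0.0567] turn 0.001
```

>>> {"name": "servo_tool", "arguments": {"plan": [[[0.0, 0, 0, 0, 0], [0.0, 0, 0, 0, 0], [0.0, 0, 0, 0, 0], [0.0, 0, 0, 0, 0], [0.0, 0, 0, 0, 0], [0.0, 0, 0, 0, 0]]]}}

```text
time_s: 6.68
tool_pos: [0.6373, -0.0053, 0.1783]
tool_rot: [179.8, 0.3, 146.1]
force: [0.6, 0.7, -2.2]
grip_width: 0.015
```

```bash
python3 - <<'E'
from h import *
goto(G+[0,0,-.0187]+.062*Rd@ax,146)
E
```

```text
t 6.6833 [ 0.6373 -0.0053  0.1783] [179.8   0.3 146.1] q [-18.  18.  20.  90.  -6.  73.  59.] F [ 0.6  0.7 -2.2] M [ 1.63 -0.48  0.78] w 0.015
shift [ 0.0238 -0.0111 -0.0567] turn 0.002
```

Gripped: 15 mm on the tilted 12 mm paddle. I'll draw out 20 mm first as a slip check.

>>> {"name": "servo_tool", "arguments": {"plan": [[[0, 0.002, -0.001, -0.0045, 0], [0, 0.004, -0.0018, -0.009, 0], [0, 0.006, -0.0026, -0.0135, 0], [0, 0.0077, -0.0034, -0.0183, 0], [0, 0.0077, -0.0034, -0.0183, 0], [0, 0.0077, -0.0034, -0.0183, 0]]]}}

```text
time_s: 7.18
tool_pos: [0.6287, -0.0036, 0.1965]
tool_rot: [179.8, 0.3, 146.1]
force: [4.2, 0.4, -7.6]
grip_width: 0.0154
```

```bash
cat >> h.py <<'E'
def shaft(d):
    c=cyl(cloud(d)); r=np.hypot(c[...,0],c[...,1])
    # pin: dark pts, r 12-28, az -10..80
    az=np.degrees(np.arctan2(c[...,1],c[...,0])); I=d['image'].max(-1)
    m=(r>10)&(r<27)&(az>-25)&(az<70)&(c[...,2]>30)&(c[...,2]<125)&(I<95)
    return c,m
E
python3 - <<'E'
from h import *
goto(G+[0,0,-.0187]+.062*Rd@ax,146)
for n in('top','side'):
    d=snap(n,n+'2');c=cyl(cloud(d));q=c[(np.hypot(c[...,0],c[...,1])<38)&(c[...,2]>150)&(c[...,2]<300)]
    print(n,len(q))
c,m=shaft(dict(np.load('top2.npz')));q=c[m];print(q[np.argsort(q[:,2])].round(0)[::3])
im=lambda f,b:cv2.resize(dict(np.load(f))['image'][b[0]:b[1],b[2]:b[3]],(400,480),interpolation=3)
cv2.imwrite('pics/pull1.png',np.hstack([im('top2.npz',(170,266,320,400)),im('side2.npz',(155,275,260,360))])[:,:,::-1])
E
```

```text
t 7.1833 [ 0.6287 -0.0036  0.1965] [179.8   0.3 146.1] q [-18.  17.  20.  90.  -6.  75.  58.] F [ 4.2  0.4 -7.6] M [ 1.57 -1.25  0.84] w 0.0154
shift [ 0.0158 -0.0078 -0.0383] turn 0.002
top 0
side 1082
[]
```

View pics/pull1.png

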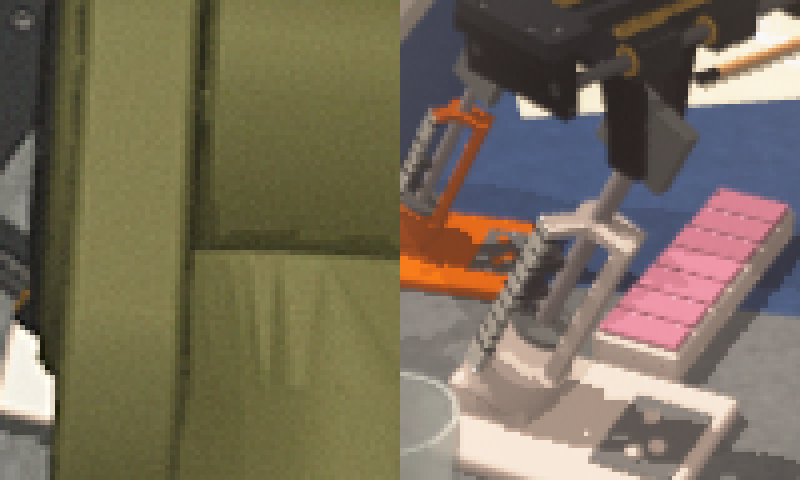

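The plunger is following: axial force 8.6 N, the paddle held and raised at side crop (660,140). I'll continue to 62 mm.

>>> {"name": "servo_tool", "arguments": {"plan": [[[0, 0.002, -0.001, -0.005, 0], [0, 0.0041, -0.002, -0.01, 0], [0, 0.0062, -0.003, -0.015, 0], [0, 0.0083, -0.004, -0.02, 0], [0, 0.0103, -0.005, -0.025, 0], [0, 0.0124, -0.006, -0.03, 0], [0, 0.0145, -0.007, -0.035, 0], [0, 0.0158, -0.0078, -0.0383, 0], [0, 0.0158, -0.0078, -0.0383, 0], [0, 0.0158, -0.0078, -0.0383, 0]]]}}

```text
time_s: 8.12
tool_pos: [0.6114, -0.0005, 0.2338]
tool_rot: [179.7, 0.3, 146.1]
force: [6.0, 0.6, -9.9]
grip_width: 0.0152
```

```bash
python3 - <<'E'
from h import *
goto(G+[0,0,-.0187]+.062*Rd@ax,146)
o=readout.get_obs();print('axial',o['force']@(Rd@ax))
d=snap('side','side3');d0=dict(np.load('side0.npz'))
c=cyl(cloud(d))
m=(np.hypot(c[...,0],c[...,1])<32)&(c[...,2]>200)&(c[...,2]<285)
for s in range(216,280,4):
    k=m&(abs(c[...,2]-s)<2)
    if k.any(): print(s,k.sum(),np.percentile(c[k][:,0],[5,95]).round(),np.percentile(c[k][:,1],[5,95]).round())
u=pix(d,wpt(13,17,102)).astype(int);print('mouth px',u)
im=d['image'][u[1]-70:u[1]+50,u[0]-50:u[0]+75]
cv2.imwrite('pics/pull2.png',cv2.resize(np.clip(im*1.3,0,255).astype(np.uint8),None,fx=5,fy=5,interpolation=3)[:,:,::-1])
E
```

```text
t 8.1167 [ 6.114e-01 -5.000e-04  2.338e-01] [179.7   0.3 146.1] q [-19.  13.  20.  89.  -5.  78.  57.] F [ 6.   0.6 -9.9] M [ 1.85 -1.71  0.76] w 0.0152
shift [-0.0001 -0.0009 -0.001 ] turn 0.002
axial -11.406348611077757
216 11 [-6.  3.] [1. 6.]
220 3 [-5. -2.] [2. 8.]
224 5 [-17.  21.] [-3. 12.]
228 24 [-24.  21.] [-1. 14.]
232 39 [-25.  20.] [-1. 17.]
236 27 [-23.  21.] [-1. 19.]
240 37 [-24.  13.] [ 7. 19.]
244 35 [-24.   9.] [ 7. 20.]
248 41 [-24.  15.] [ 6. 20.]
252 36 [-23.  15.] [ 6. 19.]
256 41 [-25.  18.] [ 6. 21.]
260 49 [-24.  21.] [ 4. 21.]
264 65 [-24.  20.] [-10.  22.]
268 77 [-21.  17.] [-10.  23.]
272 39 [-7. 21.] [-12.  24.]
276 37 [-5. 19.] [-12.  27.]
mouth px [294 221]
```

View pics/pull2.png

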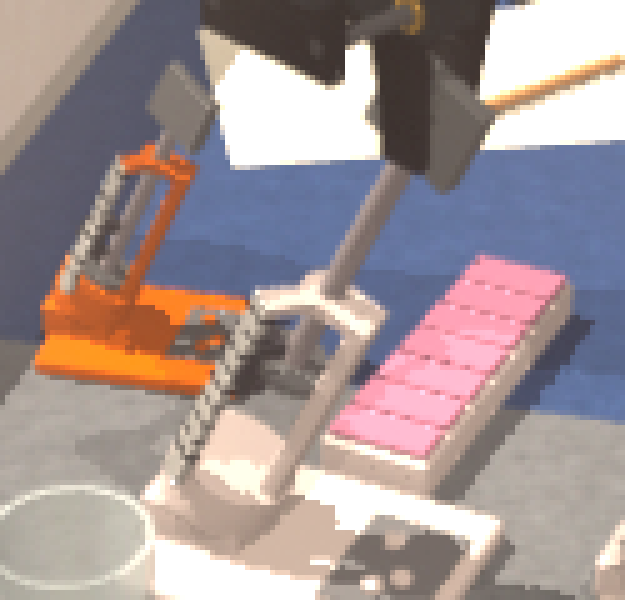

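At 61.4 mm by TCP travel, axial force 11.4 N against about 10.9 expected. The paddle bottom is at s≈224, so it hasn't slipped. Now turning, with a check halfway.

>>> {"name": "servo_tool", "arguments": {"plan": [[[0, 0, -0.001, -0.001, -0.06], [0, 0, -0.001, -0.001, -0.14], [0, 0, -0.001, -0.001, -0.22], [0, 0, -0.001, -0.001, -0.3], [0, 0, -0.001, -0.001, -0.38], [0, 0, -0.001, -0.001, -0.45], [0, 0, -0.001, -0.001, -0.45], [0, 0, -0.001, -0.001, -0.45]]]}}

```text
time_s: 8.83
tool_pos: [0.6111, -0.0023, 0.2335]
tool_rot: [-179.9, 0.4, 171.8]
force: [6.8, 2.8, -10.4]
grip_width: 0.0116
```

```bash
python3 - <<'E'
from h import *
goto(G+[0,0,-.0187]+.062*Rd@ax,200)
o=readout.get_obs();print('axial',o['force']@(Rd@ax))
E
```

```text
t 8.8333 [ 0.6111 -0.0023  0.2335] [-179.9    0.4  171.8] q [-17.  13.  17.  89.  -4.  78.  83.] F [  6.8   2.8 -10.4] M [-0.53 -1.54 -0.48] w 0.0116
shift [ 0.0002  0.0009 -0.0013] turn -0.492
axial -11.998971799677289
```

>>> {"name": "servo_tool", "arguments": {"plan": [[[0, 0, 0.001, -0.0013, -0.08], [0, 0, 0.001, -0.0013, -0.16], [0, 0, 0.001, -0.0013, -0.24], [0, 0, 0.001, -0.0013, -0.32], [0, 0, 0.001, -0.0013, -0.4], [0, 0, 0.001, -0.0013, -0.48], [0, 0, 0.001, -0.0013, -0.48], [0, 0, 0.001, -0.0013, -0.48]]]}}

```text
time_s: 9.5
tool_pos: [0.6106, -0.0033, 0.2331]
tool_rot: [-179.6, 0.1, -160.8]
force: [5.5, 2.0, -11.6]
grip_width: 0.0161
```

```bash
python3 - <<'E'
from h import *
goto(G+[0,0,-.0187]+.0545*Rd@ax,200)
o=readout.get_obs();print('axial',o['force']@(Rd@ax), 'torque about axis',o['wrist_torque']@(Rd@ax))
d=snap('side','side4');c=cyl(cloud(d))
m=(np.hypot(c[...,0],c[...,1])<32)&(c[...,2]>226)&(c[...,2]<262)
# right visible paddle face: fit vertical-plane direction in (ex,ey), nearest -y side
I=d['image'].astype(int);g=m&(I.max(-1)>60)&(I.max(-1)<130)
q=c[g];print(len(q))
for s in range(224,264,6):
    k=g&(abs(c[...,2]-s)<3)
    if k.sum()>4:
        z=c[k][:,:2];f=np.polyfit(z[:,0],z[:,1],1);print(s,k.sum(),'slope rad',np.arctan(f[0]).round(2),np.percentile(z,[5,95],axis=0).round().tolist())
u=pix(d,wpt(13,17,102)).astype(int)
im=d['image'][u[1]-80:u[1]+20,u[0]-40:u[0]+60]
cv2.imwrite('pics/turn.png',cv2.resize(np.clip(im*1.3,0,255).astype(np.uint8),None,fx=6,fy=6,interpolation=3)[:,:,::-1])
E
```

```text
t 9.5 [ 0.6106 -0.0033  0.2331] [-1.796e+02  1.000e-01 -1.608e+02] q [-15.  13.  14.  89.  -3.  78. 109.] F [  5.5   2.  -11.6] M [-1.38 -1.08 -0.92] w 0.0161
shift [-0.0037  0.0002  0.0051] turn -6.298
axial -12.619296926905132 torque about axis -0.3470167018887243
167
224 6 slope rad 0.43 [[-23.0, -4.0], [9.0, 10.0]]
230 40 slope rad 0.29 [[-24.0, -4.0], [18.0, 17.0]]
236 26 slope rad 0.35 [[-25.0, -5.0], [19.0, 15.0]]
242 28 slope rad 0.37 [[-24.0, -4.0], [19.0, 14.0]]
248 32 slope rad 0.41 [[-24.0, -4.0], [18.0, 16.0]]
254 20 slope rad 0.41 [[-24.0, -5.0], [12.0, 13.0]]
260 15 slope rad 0.39 [[-25.0, -4.0], [-14.0, 2.0]]
```

View pics/turn.png

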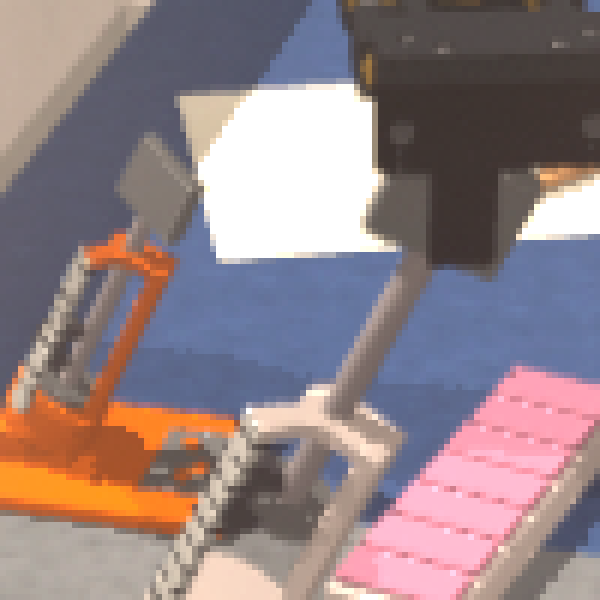

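The paddle at (450,220) has turned to θ ≈ 0.39, so handle ≈ 0.94, and the pin now reaches into the clip. I'll turn a little further towards the middle.

>>> {"name": "servo_tool", "arguments": {"plan": [[[0, 0, 0, -0.001, -0.05], [0, 0, 0, -0.001, -0.1], [0, 0, 0, -0.001, -0.1], [0, 0, 0, -0.001, -0.1]]]}}

```text
time_s: 9.88
tool_pos: [0.6106, -0.0038, 0.2326]
tool_rot: [-179.4, -0.1, -155.2]
force: [6.1, 4.9, -10.3]
grip_width: 0.0169
```

```bash
cat >> h.py <<'E'
def th(n):
    o=readout.get_obs();print('axial',o['force']@(Rd@ax),'torque',o['wrist_torque']@(Rd@ax),'disp',(o['tool_pos']-[.6373,-.0053,.1783])@(Rd@ax),'lat',((o['tool_pos']-[.6373,-.0053,.1783])@Rd@np.c_[ex,ey]).round(4))
    d=snap('side',n);c=cyl(cloud(d));I=d['image'].astype(int)
    g=(np.hypot(c[...,0],c[...,1])<32)&(c[...,2]>220)&(c[...,2]<262)&(I.max(-1)>60)&(I.max(-1)<130)
    r=[]
    for s in range(224,256,4):
        k=g&(abs(c[...,2]-s)<3)
        if k.sum()>12: z=c[k][:,:2];r.append(round(float(np.arctan(np.polyfit(z[:,0],z[:,1],1)[0])),2))
    print('thetas',r)
E
python3 - <<'E'
from h import *
goto(readout.get_obs()['tool_pos']-.0085*(Rd@ax),205); th('side5')
E
```

```text
t 9.8833 [ 0.6106 -0.0038  0.2326] [-1.794e+02 -1.000e-01 -1.552e+02] q [-14.  13.  14.  89.  -3.  78. 115.] F [  6.1   4.9 -10.3] M [-0.86 -1.54 -0.86] w 0.0169
shift [-0.0029 -0.0021  0.0077] turn -6.287
axial -11.438347844712222 torque -0.5455531861650844 disp 0.06038593908177852 lat [-0.0008 -0.0038]
thetas [0.51, 0.48, 0.25, 0.41, 0.49, 0.49, 0.48, 0.51]
```

>>> {"name": "servo_tool", "arguments": {"plan": [[[0, -0.0006, -0.0004, 0.0015, 0], [0, -0.0012, -0.0008, 0.003, 0], [0, -0.0017, -0.0012, 0.0045, 0], [0, -0.002, -0.0015, 0.0055, 0], [0, -0.002, -0.0015, 0.0055, 0], [0, -0.002, -0.0015, 0.0055, 0]]]}}

```text
time_s: 10.43
tool_pos: [0.6126, -0.0043, 0.2283]
tool_rot: [-179.3, -0.2, -155.3]
force: [0.1, 5.2, -0.6]
grip_width: 0.017
```

```bash
python3 - <<'E'
from h import *
goto(readout.get_obs()['tool_pos']-.003*(Rd@ax),205); th('side6')
E
```

```text
t 10.4333 [ 0.6126 -0.0043  0.2283] [-179.3   -0.2 -155.3] q [-14.  14.  14.  89.  -3.  78. 115.] F [ 0.1  5.2 -0.6] M [-0.62 -0.27 -0.85] w 0.017
shift [-0.001  -0.0007  0.0027] turn -6.289
axial -0.1550406899188709 torque -0.5377164219052907 disp 0.05561368844177981 lat [-0.0008 -0.0039]
thetas [0.39, 0.31, 0.45, 0.49, 0.51, 0.49, 0.48]
```

The axial force fell from 11.4 N to 0 at about 55.6 mm, close to the predicted seat at 54.5, with handle ≈ 1.03. The pin is on the floor. I'll ease down a touch and release.

>>> {"name": "servo_tool", "arguments": {"plan": [[[0, -0.0003, -0.0002, 0.0007, 0], [0, -0.0003, -0.0002, 0.0007, 0], [0.02, -0.0003, -0.0002, 0.0007, 0], [0.025, -0.0003, -0.0002, 0.0007, 0], [0.03, -0.0003, -0.0002, 0.0007, 0], [0.04, -0.0003, -0.0002, 0.0007, 0], [0.06, -0.0003, -0.0002, 0.0007, 0], [0.087, -0.0003, -0.0002, 0.0007, 0], [0.087, -0.0003, -0.0002, 0.0007, 0], [0.087, -0.0003, -0.0002, 0.0007, 0], [0.087, -0.0003, -0.0002, 0.0007, 0], [0.087, -0.0003, -0.0002, 0.0007, 0]]]}}

```text
time_s: 11.48
tool_pos: [0.613, -0.0045, 0.2275]
tool_rot: [-179.3, -0.2, -155.3]
force: [-0.7, 0.4, 0.8]
grip_width: 0.0687
```

```bash
python3 - <<'E'
from h import *
goto(readout.get_obs()['tool_pos'],205); th('side7')
E
```

```text
t 11.4833 [ 0.613  -0.0045  0.2275] [-179.3   -0.2 -155.3] q [-14.  14.  14.  89.  -3.  78. 115.] F [-0.7  0.4  0.8] M [0.07 0.03 0.05] w 0.0687
shift [0. 0. 0.] turn -6.289
axial 1.0238999899414172 torque 0.0185036752288718 disp 0.054777002348731424 lat [-0.0008 -0.004 ]
thetas [0.43, 0.48, 0.48, 0.44, 0.45, 0.48, 0.47]
```

The plunger holds with the gripper open. I'll retreat straight up, then move aside and look.

>>> {"name": "servo_tool", "arguments": {"plan": [[[0.087, 0, 0, 0, 0], [0.087, 0, 0, 0, 0], [0.087, 0, 0, 0, 0], [0.087, 0, 0, -0.015, 0], [0.087, 0, 0, -0.04, 0], [0.087, 0, 0, -0.07, 0], [0.087, 0, 0, -0.1, 0], [0.087, 0, 0, -0.12, 0]]]}}

```text
time_s: 12.2
tool_pos: [0.6133, -0.003, 0.3508]
tool_rot: [-179.3, -0.0, -155.3]
force: [0.6, -0.1, -0.5]
grip_width: 0.0869
```

>>> {"name": "servo_tool", "arguments": {"plan": [[[0.087, 0.03, 0, 0, 0.1], [0.087, 0.06, 0, 0, 0.2], [0.087, 0.09, 0, 0, 0.3], [0.087, 0.11, 0, 0, 0.4], [0.087, 0.11, 0, 0, 0.5], [0.087, 0.11, 0.03, 0, 0.6], [0.087, 0.11, 0.065, 0, 0.7], [0.087, 0.11, 0.1, 0, 0.8], [0.087, 0.11, 0.14, 0, 0.8], [0.087, 0.11, 0.18, 0, 0.8], [0.087, 0.11, 0.22, 0, 0.8], [0.087, 0.11, 0.22, 0, 0.8]]]}}

```text
time_s: 13.2
tool_pos: [0.4175, 0.1593, 0.3482]
tool_rot: [-179.6, 0.4, 159.6]
force: [-0.2, 1.0, -0.4]
grip_width: 0.0871
```

```bash
python3 - <<'E'
from h import *
o=readout.get_obs();goto(o['tool_pos'],205)
d=snap('top','top9');e=snap('side','side9')
for n,x in(('top',d),('side',e)):
    c=cyl(cloud(x));q=c[(np.hypot(c[...,0],c[...,1])<30)&(c[...,2]>200)&(c[...,2]<275)]
    if len(q)>30:
        t=np.linspace(-1.2,1.2,241);w=[np.ptp(np.percentile(q[:,:2]@[-np.sin(a),np.cos(a)],[3,97])) for a in t]
        print(n,len(q),'s range',np.percentile(q[:,2],[1,50,99]).round(1),'theta',t[np.argmin(w)].round(2))
# bystanders: change vs start
for f,x in(('top0',d),('side0',e)):
    a=dict(np.load(f+'.npz'))['image'].astype(int);df=(abs(a-x['image']).max(-1)>40).astype(np.uint8)
    k,l,s,_=cv2.connectedComponentsWithStats(df);print(f,[r.tolist() for r in s[1:] if r[4]>25])
im=lambda x,b:cv2.resize(x['image'][b[0]:b[1],b[2]:b[3]],(400,480),interpolation=3)
cv2.imwrite('pics/end.png',np.hstack([im(d,(150,270,310,410)),im(e,(150,282,250,360))])[:,:,::-1])
E
```

```text
t 13.2 [0.4175 0.1593 0.3482] [-179.6    0.4  159.6] q [-25.  -8.   1.  98.   1.  90.  45.] F [-0.2  1.  -0.4] M [-0.01 -0.   -0.02] w 0.0871
shift [0. 0. 0.] turn -0.793
top 443 s range [206.7 256.  259.4] theta 0.49
side 513 s range [202.1 240.7 259.8] theta 0.5
top0 [[354, 189, 18, 15, 140], [358, 211, 13, 22, 131], [350, 220, 7, 11, 46], [357, 238, 10, 24, 131], [343, 289, 7, 24, 97], [356, 290, 6, 9, 34], [342, 300, 13, 36, 149], [78, 349, 228, 131, 18363]]
side0 [[419, 0, 72, 70, 4065], [424, 76, 56, 24, 1075], [401, 106, 75, 23, 1254], [388, 114, 67, 76, 1954], [312, 164, 32, 25, 476], [598, 172, 38, 73, 761], [320, 191, 10, 19, 58], [285, 232, 15, 19, 172], [629, 238, 11, 7, 37], [370, 240, 13, 19, 50], [362, 273, 19, 6, 44], [382, 276, 18, 5, 40], [515, 321, 125, 84, 4711], [575, 325, 15, 6, 37]]
```

View pics/end.png

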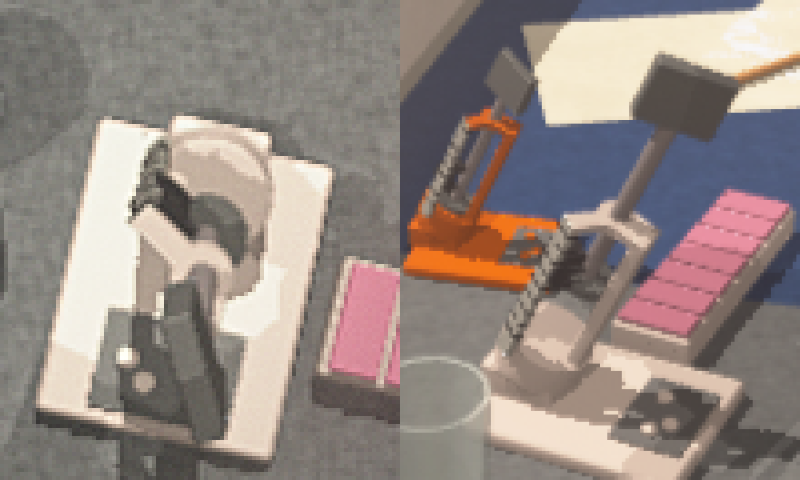

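The paddle top is at s≈259.4, about 54 mm up from the start, with θ≈0.49. The plunger is holding by itself, and the picture differences show only the plunger, its shadow and the arm. Handing in.

```bash
python3 -c "
from h import *
print(env.sign_off(), readout.get_obs()['time_s'])"
```

```text
the job is handed in; nothing more can be done
the job is handed in; nothing more can be done
```

The plunger of the large white dispenser is drawn out and held by its pin in the clip. I handed the job in at about 13 s, with the arm clear of everything.

I drew the plunger out about 61 mm, turned the handle until it read about 1.03 rad, and let it down. The axial force dropped from 11.4 N to 0 at about 55 mm, close to the 54.5 mm seat I had predicted from the camera.

**Last checks after letting go:**
- **Plunger:** the handle stayed about 54 mm out, with the turn reading about 1.04 rad, so the pin is behind the lip.
- **Bystanders:** before-and-after pictures showed no change at the organiser, bottle or tumbler.
- **Clip:** I did not measure it again afterwards. The evidence that it stayed put is that the pin seated where predicted and forces stayed low, at about 13 N.
- **Mismatch:** when turned, the tool sat 2 to 4 mm to one side of the handle's axis, which had no visible effect.

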